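# Rake scattered brass bars into a squared pack at a tray crossbar

### The job

Pick up the hand rake and comb the four scattered brass-coloured bars along the blue tray until they lie flat, side by side and parallel, tight against the tray's rubber-faced crossbar, and square the pack up by pushing it onto the crossbar with the rake at about 15 N for half a second; nobody has measured where the crossbar is set, so feel for it and never load it with more than 25 N. Move the bars with the rake only and do not press the rake hard on the tray. Then stand the rake upright on its teeth on the bench beside the tray, leaving the bearing, bolt and tappet where they are.

Things in the scene. Friction and masses are not known exactly. Their poses are not given: they have to be found in the camera images.
- tray: Grey squaring tray with blue side walls, screwed down. Origin on the bench, mid-width; x along the tray to the stop (away from the robot), y across. Floor from x = -135 to 175 mm, top 4 mm above the origin. Walls: inside at y = +-82 mm, 5 mm thick, tops at 14 mm; four lugs reach 17 mm beyond the walls. The -x end is open.
- stop: Blue end plate fixed across the tray's far end, 12 mm high; origin on its face towards the robot, mid-width, at floor level (tray x = 160 mm); axes as the tray's. It carries the steel crossbar (rubber face to -x, 164 mm wide, 18 thick, 16 high, thumb screws at the ends to 23) on which the bars are squared: clamped rigidly, that face at an unreported x from -60 to -20 mm in this frame.
- bar_0: Square brass-coloured bar 10 x 110 x 10 mm, about 0.09 kg (0.06 to 0.12), alike with the other three; origin at its centre; its length runs along its y axis. Lies flat on the tray floor. Drag when raked: about its weight; when the pack is pressed, friction on the floor takes up to half of the push. Four packed bars are 40 mm deep.
- bar_1: Square brass-coloured bar 10 x 110 x 10 mm, about 0.09 kg (0.06 to 0.12), alike with the other three; origin at its centre; its length runs along its y axis. Lies flat on the tray floor. Drag when raked: about its weight; when the pack is pressed, friction on the floor takes up to half of the push. Four packed bars are 40 mm deep.
- bar_2: Square brass-coloured bar 10 x 110 x 10 mm, about 0.09 kg (0.06 to 0.12), alike with the other three; origin at its centre; its length runs along its y axis. Lies flat on the tray floor. Drag when raked: about its weight; when the pack is pressed, friction on the floor takes up to half of the push. Four packed bars are 40 mm deep.
- bar_3: Square brass-coloured bar 10 x 110 x 10 mm, about 0.09 kg (0.06 to 0.12), alike with the other three; origin at its centre; its length runs along its y axis. Lies flat on the tray floor. Drag when raked: about its weight; when the pack is pressed, friction on the floor takes up to half of the push. Four packed bars are 40 mm deep.
- rake: Orange hand rake, 0.25 kg, upright on its teeth. Origin under mid-head at the tooth tips; z up. Head 140 mm along y, 24 along x (flat faces x = +-12, either may push), 19 high; 10 mm teeth, 6 mm gaps. Black handle 22 (x) by 44 (y) mm from 23 to 80 mm above the origin, cap to 86. Grip it firmly across x at about 50 mm height so it cannot twist. To rake, let it glide 1 to 4 mm above the tray floor.
- bearing: Ball bearing 52 mm across, 15 mm high, lying loose on the bench behind the tray's stop; origin under its centre. Bystander.
- bolt: Bolt standing loose on its head, 20 mm wide, 53 mm tall, on the bench left (+y) of the tray; origin under its centre. Bystander.
- tappet: Steel tappet, a cylinder 29 mm across and 22 mm high, loose on the bench left (+y) of the tray; origin under its centre. Bystander.
Not all that is in view belongs to the job. Several things look just like the rake: the one meant starts nearest to the robot's base.

How it is judged:
On the way, in this order (a step that is already met when the one before it is completed fails the run):
1. the rake is lifted in the gripper (height (world z) of rake above 0.015 m and contact force between the fingers and rake above 1 N), for 0.2 s.
2. the four bars lie packed and parallel while the held rake presses them on the crossbar (part of the stop) with more than 4 N (angle between the y axis of each of bar_0, bar_1, bar_2, bar_3 and the y axis of stop, either way round below 0.06 rad and x of bar_0 in the frame of stop between -0.1 and -0.02 m and z of bar_0 in the frame of stop between 0.002 and 0.008 m and angle between bar_0's own y axis and vertical between 1.5 and 1.64 rad and x of bar_1 in the frame of stop between -0.1 and -0.02 m and z of bar_1 in the frame of stop between 0.002 and 0.008 m and angle between bar_1's own y axis and vertical between 1.5 and 1.64 rad and x of bar_2 in the frame of stop between -0.1 and -0.02 m and z of bar_2 in the frame of stop between 0.002 and 0.008 m and angle between bar_2's own y axis and vertical between 1.5 and 1.64 rad and x of bar_3 in the frame of stop between -0.1 and -0.02 m and z of bar_3 in the frame of stop between 0.002 and 0.008 m and angle between bar_3's own y axis and vertical between 1.5 and 1.64 rad and x of bar_1 in the frame of bar_0 between -0.0345 and 0.0345 m and z of bar_1 in the frame of bar_0 between -0.0345 and 0.0345 m and x of bar_2 in the frame of bar_0 between -0.0345 and 0.0345 m and z of bar_2 in the frame of bar_0 between -0.0345 and 0.0345 m and x of bar_2 in the frame of bar_1 between -0.0345 and 0.0345 m and z of bar_2 in the frame of bar_1 between -0.0345 and 0.0345 m and x of bar_3 in the frame of bar_0 between -0.0345 and 0.0345 m and z of bar_3 in the frame of bar_0 between -0.0345 and 0.0345 m and x of bar_3 in the frame of bar_1 between -0.0345 and 0.0345 m and z of bar_3 in the frame of bar_1 between -0.0345 and 0.0345 m and x of bar_3 in the frame of bar_2 between -0.0345 and 0.0345 m and z of bar_3 in the frame of bar_2 between -0.0345 and 0.0345 m and contact force between stop and anything else above 4 N and contact force between the fingers and rake above 1 N), for 0.3 s.
At the end, for the whole second after the job is handed in: All four bars lie flat on the tray floor at rest, each within 0.06 rad of parallel to the end plate and in the 100 mm before it, no two centres more than 34.5 mm apart across the pack (30 mm when tight); the rake stands upright (within 0.1 rad) on the bench, at rest, off the tray (angle between the y axis of each of bar_0, bar_1, bar_2, bar_3 and the y axis of stop, either way round below 0.06 rad and x of bar_0 in the frame of stop between -0.1 and -0.02 m and z of bar_0 in the frame of stop between 0.002 and 0.008 m and angle between bar_0's own y axis and vertical between 1.5 and 1.64 rad and x of bar_1 in the frame of stop between -0.1 and -0.02 m and z of bar_1 in the frame of stop between 0.002 and 0.008 m and angle between bar_1's own y axis and vertical between 1.5 and 1.64 rad and x of bar_2 in the frame of stop between -0.1 and -0.02 m and z of bar_2 in the frame of stop between 0.002 and 0.008 m and angle between bar_2's own y axis and vertical between 1.5 and 1.64 rad and x of bar_3 in the frame of stop between -0.1 and -0.02 m and z of bar_3 in the frame of stop between 0.002 and 0.008 m and angle between bar_3's own y axis and vertical between 1.5 and 1.64 rad and x of bar_1 in the frame of bar_0 between -0.0345 and 0.0345 m and z of bar_1 in the frame of bar_0 between -0.0345 and 0.0345 m and x of bar_2 in the frame of bar_0 between -0.0345 and 0.0345 m and z of bar_2 in the frame of bar_0 between -0.0345 and 0.0345 m and x of bar_2 in the frame of bar_1 between -0.0345 and 0.0345 m and z of bar_2 in the frame of bar_1 between -0.0345 and 0.0345 m and x of bar_3 in the frame of bar_0 between -0.0345 and 0.0345 m and z of bar_3 in the frame of bar_0 between -0.0345 and 0.0345 m and x of bar_3 in the frame of bar_1 between -0.0345 and 0.0345 m and z of bar_3 in the frame of bar_1 between -0.0345 and 0.0345 m and x of bar_3 in the frame of bar_2 between -0.0345 and 0.0345 m and z of bar_3 in the frame of bar_2 between -0.0345 and 0.0345 m and linear speed of each of bar_0, bar_1, bar_2, bar_3, rake below 0.01 m/s and height (world z) of rake below 0.002 m and angle between rake's own z axis and vertical below 0.1 rad and contact force between rake and tray below 0.1 N); the robot touches nothing.
It fails at once if the crossbar or end plate is pushed harder than 25 N (contact force between stop and anything else above 25 N).
It fails at once if the rake scrapes or presses the tray (floor or walls) with more than 20 N (contact force between rake and tray above 20 N).
It fails at once if a bar is touched by the robot itself instead of the rake (contact force between any of the fingers, the arm and bar_0 above 0.5 N or contact force between any of the fingers, the arm and bar_1 above 0.5 N or contact force between any of the fingers, the arm and bar_2 above 0.5 N or contact force between any of the fingers, the arm and bar_3 above 0.5 N).
It fails at once if the bearing, bolt or tappet is moved more than 15 mm (distance of any of bearing, bolt, tappet from where it was at the start of the episode above 0.015 m).
It also fails if it takes over 61 s, if anything falls off the work surface, if the arm or the gripper's body presses on something with over 40 N, if the wrist force passes 120 N, or if a joint passes its speed limit or range.

### The arm

A 6-joint arm with a two-finger parallel gripper is mounted at the origin on a cart in front of the work surface, level with it; the furniture and walls round the work are solid. World frame = base frame: x ahead of the robot, y to its left, z up, the work surface at z = 0. Lengths are in m, angles in rad, forces in N, time in s.
With the tool pointing down it reaches from about 0.35 to 0.975 m from the base axis. Payload 4.9 kg.
Tool frame: the origin (TCP) lies at the very end of the fingers, on their centre line; the grasp point (between the pads) lies 19 mm behind it; z points along the fingers, y is the line along which they close (so a half turn about z gives the same grasp; the last joint's range is limited). The gripper opens to 85 mm and grips with 20 to 120 N. Pads are 22 mm wide; open, the fingers measure 114 mm over their backs; the gripper's body (76 mm by 85 mm) begins 54 mm behind the grasp point. The pads swing forward as they close: fully open they stand 13 mm farther back than shut.
Start: joints at [-1.423, 0.053, 1.613, -0, 1.476, -0.119], TCP at [0.165, -0.603, 0.231] pointing down, gripper open.
Joint ranges: [-3.01, 3.01], [-1.01, 2.22], [0.06, 2.58], [-1.02, 4.17], [0.09, 2.62], [-3.14, 3.14]. Speed limits (rad/s): [2.57, 2.57, 3.14, 3.14, 3.14, 3.14].

### API

Orientations are given as a rotation vector (axis times angle).
In Python, from station import get_obs, get_image, finish_job gives the robot as it stands. The module is installed in compiled form; this text tells all that it offers.
- The arm moves only by the tool carry_out, never from a script. Its argument "rows" is a list of rows, each a list of 7 numbers: the turn, a rotation vector about the tool's x, y, z as a fraction of full scale, then the shift along the tool's x, y, z as a fraction of full scale, then the closure, from -1 (fully open) to 1 (shut). A call has 1 to 5 rows; each row is the pose to reach, as a shift and turn from the pose commanded when the call began, along the tool's axes at that moment, turning the shorter way round; what a row does not reach only later rows make up. Full scale, the value 1, is 300 mm for a shift and pi rad for a turn. A row lasts 1/10 s, in which the tool goes at most 50 mm and 8.59 degrees, less where a joint would pass 70% of its speed; a pose out of reach is approached as far as the arm can. A call with a number of a shift or a turn outside -1 to 1 is refused whole. A call with a gripper value outside its range is refused whole. The fingers move at their own pace and stop on an object; "force" is the grip in N (left out, the last holds). Time passes only in rows, so rows that repeat a pose let the fingers close. It gives the time, the measured TCP pose, the force, the opening and the grip force at its end, in the units of the state.
- get_obs(): the state, without advancing time (a new reading comes with each control period).
- get_image(name): name is "side" or "top" or "wrist"; returns a dict with "img" (400x640x3 uint8, blue, green, red), "mtx" (3x3 intrinsics, pixels), "R" (3x3) and "t" (3): a world point X has camera coordinates R X + t. Camera axes: x right, y down, z forward; pixel columns grow to the right and rows downward; lengths in m; the calibration is good to about 2 mm. A picture is of the moment at which its call begins. There is no depth.
- finish_job(): hands the job in; it is judged then, once.
The state is a dict: "t": time; "q": joint angles; "dq": joint speeds; "effort": joint torques, N m; "tool_pos": TCP position; "tool_rot": TCP orientation; "contact_force": force on the tool from outside, world axes, zero at the start; "wrist_torque": the same for the moment, N m; "opening": finger opening in m; "grip_force": force on a finger pad.
Only numpy, scipy, OpenCV 4.12 (cv2) and the standard library are available. Lean on these libraries where they do the work, as an engineer would, in place of code of your own. Each camera call takes 0.05 s, during which the arm holds its last target. There are 200 camera calls.

## Working session

There is one attempt and no reset: what is moved stays moved. The work goes in short steps, Python scripts to look and compute and a tool call to move; the robot and the scene stay as the last step left them, time stands still between calls to the robot, and variables do not carry over. Pictures are saved under pics/ and viewed, at most 10 in all, crops included, and the job is handed in when it is done.

Besides the shell and the picture viewer there is one more tool, called after "Emit:" as a command line: name --pt "numbers of a row" for each row, then --argument value for the rest. carry_out: Moves the arm, as the interface text tells. Shift numbers are shares of 300 mm and turn numbers shares of pi rad, none past 1 either way. Its arguments: {"type":"object","properties":{"rows":{"type":"array"},"force":{"type":"number"}},"required":["rows"]}

```bash
mkdir -p pics; python3 - <<'E'
from station import *
import cv2,pickle,numpy as np
d={n:get_image(n) for n in("top","side")}
pickle.dump(d,open('im0.pkl','wb'))
for n in d: cv2.imwrite(f'pics/{n}0.png',d[n]['img']); print(n,d[n]['mtx'].round(1).tolist(),(-d[n]['R'].T@d[n]['t']).round(3),d[n]['R'].round(2).tolist())
o=get_obs(); print(o['t'],o['tool_pos'],o['tool_rot'],o['opening'],o['contact_force'])
E
```

```text
top [[447.4, 0.0, 321.3], [0.0, 447.4, 199.6], [0.0, 0.0, 1.0]] [ 0.445 -0.143  1.443] [[-0.01, -1.0, -0.01], [-0.99, 0.01, -0.14], [0.14, 0.01, -0.99]]
side [[364.7, 0.0, 316.5], [0.0, 364.7, 200.3], [0.0, 0.0, 1.0]] [0.595 0.685 0.479] [[-1.0, -0.03, -0.01], [-0.0, 0.49, -0.87], [0.04, -0.87, -0.49]]
0.1 [ 0.16468059 -0.60231952  0.23017191] [-3.11178923e+00 -4.17591961e-01  7.53445052e-05] 0.08532643574339831 [-0.63815017 -0.15556194 -0.29283407]
```

View pics/top0.png

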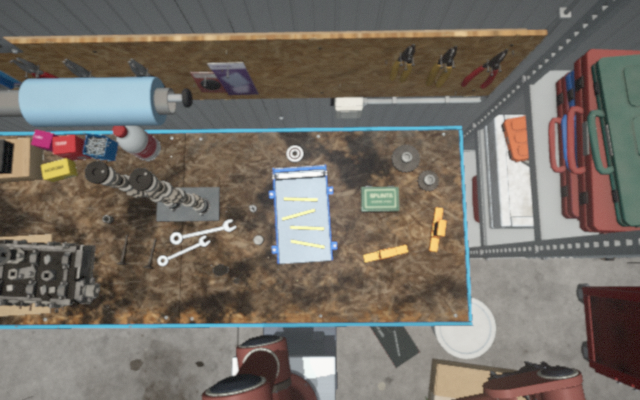

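View pics/side0.png

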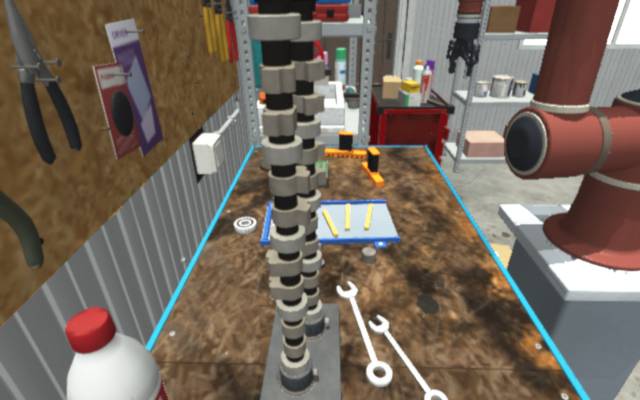

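The top view shows the tray at about (302,215), with bars at (300,199), (298,214), (306,228) and (306,244). The bearing is at (295,153), the tappet at (258,240) and the bolt at (252,208).

Rake candidates are the orange ones at (386,254) and (437,230). The one with the smaller distance to the base should be (386,254), which I'll measure and check in a crop.

```bash
cat > h.py <<'E'
import cv2,numpy as np
def ray(d,p,z):
    p=np.atleast_2d(p).astype(float)
    r=np.c_[p,np.ones(len(p))]@np.linalg.inv(d['mtx']).T@d['R']
    c=-d['R'].T@d['t']
    return c+r*((z-c[2])/r[:,2])[:,None]
def mask(d,lo,hi):
    return cv2.inRange(cv2.cvtColor(d['img'],cv2.COLOR_BGR2HSV),np.array(lo),np.array(hi))
def blobs(m,amin):
    n,l,s,c=cv2.connectedComponentsWithStats(m)
    return [(s[i,4],c[i],np.argwhere(l==i)[:,::-1]) for i in range(1,n) if s[i,4]>=amin]
def line(P):   # centre, axis angle (rad, atan2(y,x) mod pi), length, width
    P=P[:,:2].astype(np.float32); (c,s,a)=cv2.minAreaRect(P)
    m=P.mean(0); u=np.linalg.svd(P-m,full_matrices=False)[2][0]
    return np.array(c).round(4),m.round(4),round(float(np.degrees(np.arctan2(u[1],u[0])))%180,1),np.round(sorted(s),3)
E
python3 - <<'E'
from h import *;import pickle
D=pickle.load(open('im0.pkl','rb'));d=D['top']
for nm,lo,hi,z in(("orange",(8,150,120),(20,255,255),.02),("yellow",(20,60,120),(35,255,255),.014),("blue",(100,120,80),(125,255,255),.014)):
  for a,c,p in blobs(mask(d,lo,hi),25):
    if 180<c[0]<460 and 140<c[1]<270: print(nm,a,c.round(0),*line(ray(d,p,z)))
im=d['img']
a=cv2.resize(im[140:270,240:340],None,fx=4.4,fy=4.4,interpolation=cv2.INTER_CUBIC)
b=cv2.resize(im[200:270,355:455],None,fx=3.5,fy=3.5,interpolation=cv2.INTER_CUBIC)
o=np.zeros((572,795,3),np.uint8);o[:a.shape[0],:440]=a[:572];o[:b.shape[0],442:442+350]=b;cv2.imwrite('pics/crop.png',o)
E
```

```text
yellow 42 [299. 199.] [ 0.6455 -0.0572] [ 0.6455 -0.0541] 87.7 [0.004 0.097]
yellow 39 [437. 212.] [ 0.5952 -0.497 ] [ 0.5974 -0.4968] 159.8 [0.013 0.035]
yellow 42 [298. 214.] [ 0.5958 -0.0526] [ 0.5959 -0.052 ] 105.0 [0.005 0.097]
yellow 70 [441. 228.] [ 0.5496 -0.5055] [ 0.5473 -0.505 ] 168.9 [0.019 0.047]
yellow 31 [307. 228.] [ 0.5527 -0.0842] [ 0.5522 -0.0791] 87.2 [0.003 0.067]
yellow 76 [434. 244.] [ 0.4959 -0.4821] [ 0.4963 -0.4816] 171.8 [0.023 0.037]
yellow 39 [306. 244.] [ 0.5015 -0.0759] [ 0.5016 -0.0768] 79.3 [0.005 0.091]
yellow 174 [394. 251.] [ 0.4751 -0.353 ] [ 0.4749 -0.354 ] 103.4 [0.021 0.086]
yellow 114 [371. 257.] [ 0.4582 -0.2823] [ 0.4585 -0.281 ] 108.5 [0.024 0.052]
blue 97 [299. 169.] [ 0.7442 -0.0543] [ 0.7439 -0.0528] 93.3 [0.006 0.17 ]
blue 34 [272. 195.] [0.6558 0.0349] [0.6587 0.032 ] 6.8 [0.016 0.046]
```

View pics/crop.png

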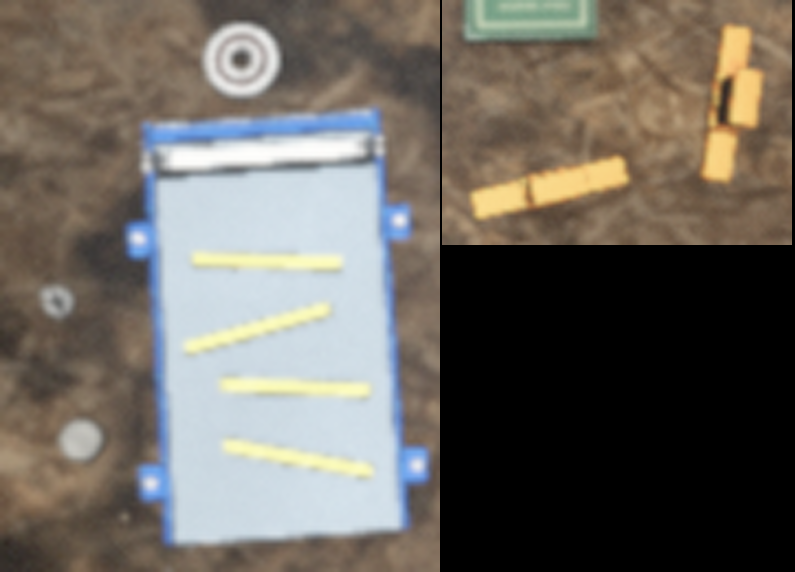

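```bash
python3 - <<'E'
from h import *;import pickle
from scipy.spatial.transform import Rotation as R
D=pickle.load(open('im0.pkl','rb'));d=D['top']
g=lambda x,y:(240+x/4.4-.5,140+y/4.4-.5)
P=ray(d,[g(168,543),g(407,528),g(146,125),g(378,113)],.013);print("corners",P.round(4).tolist())
for i,j in((0,2),(1,3)): v=P[j]-P[i];print(np.degrees(np.arctan2(v[1],v[0])),np.linalg.norm(v))
v=P[0]-P[1];print(np.degrees(np.arctan2(v[1],v[0]))-90,np.linalg.norm(v))
print("crossbar near face top",ray(d,[g(160,174),g(372,164)],.02).round(4).tolist())
print("far objs",ray(d,[g(241,60),g(57,301),g(80,440)],.02).round(3).tolist())
m=mask(d,(10,90,120),(28,255,255))[:,:]
for a,c,p in blobs(cv2.dilate(m,np.ones((3,3))),100):
  if c[0]>350:print("rk",a,c,[line(ray(d,p,z)) for z in(.025,.086)])
o=D['side']
for a,c,p in blobs(mask(o,(3,150,120),(22,255,255)),20):
  if c[1]<200 and 320<c[0]<400: print('side',a,c,p.min(0),p.max(0))
r=R.from_rotvec([-3.11178923e+00,-4.17591961e-01,7.5e-05]).as_matrix();print(r.round(3))
E
```

```text
corners [[0.4415, 0.0141, 0.013], [0.4506, -0.1582, 0.013], [0.7487, 0.0317, 0.013], [0.7557, -0.1404, 0.013]]
3.2938336133597343 0.3076744106980161
3.329099657206332 0.30555917161480106
3.0410278793839467 0.17247090237796336
crossbar near face top [[0.7103, 0.0204, 0.02], [0.716, -0.1356, 0.02]]
far objs [[0.795, -0.039, 0.02], [0.617, 0.095, 0.02], [0.516, 0.077, 0.02]]
rk 541 [517.31238447 135.65619224] [(array([ 0.8373, -0.7598]), array([ 0.8435, -0.764 ], dtype=float32), 7.4, array([0.066, 0.137])), (array([ 0.8204, -0.7332]), array([ 0.8263, -0.7373], dtype=float32), 7.4, array([0.063, 0.131]))]
rk 241 [407.87966805 179.70539419] [(array([ 0.6918, -0.4061]), array([ 0.7024, -0.4048], dtype=float32), 142.2, array([0.055, 0.085])), (array([ 0.6811, -0.3948]), array([ 0.6913, -0.3935], dtype=float32), 142.2, array([0.053, 0.081]))]
rk 3745 [418.25660881 233.09773031] [(array([ 0.54  , -0.4068]), array([ 0.5311, -0.4315], dtype=float32), 115.3, array([0.249, 0.338])), (array([ 0.5359, -0.3954]), array([ 0.5274, -0.4191], dtype=float32), 115.3, array([0.238, 0.323]))]
rk 107 [440.73
[... 533 characters left out ...]
[ 0.2882, -0.3341], dtype=float32), 86.5, array([0.088, 0.259])), (array([ 0.3082, -0.3383]), array([ 0.2949, -0.3259], dtype=float32), 86.5, array([0.084, 0.248]))]
rk 293 [456.02389078 314.2559727 ] [(array([ 0.2811, -0.5354]), array([ 0.2801, -0.5376], dtype=float32), 78.2, array([0.044, 0.08 ])), (array([ 0.2881, -0.5185]), array([ 0.2872, -0.5207], dtype=float32), 78.2, array([0.042, 0.077]))]
side 36 [344.22222222 132.88888889] [339 131] [351 134]
side 327 [345.34862385 153.10397554] [325 148] [366 158]
side 47 [373.65957447 151.17021277] [367 148] [379 154]
side 229 [372.01310044 174.88646288] [361 161] [383 186]
[[ 0.965  0.264 -0.   ]
 [ 0.264 -0.965  0.002]
 [ 0.    -0.002 -1.   ]]
```

```bash
python3 - <<'E'
from h import *;import pickle
D=pickle.load(open('im0.pkl','rb'));d=D['top']
sub=np.zeros((400,640),np.uint8);m=mask(d,(10,120,150),(30,255,255));sub[243:266,358:412]=m[243:266,358:412]
p=np.argwhere(sub)[:,::-1];print(len(p),p.min(0),p.max(0))
print(line(ray(d,p,.025)))
g=lambda x,y:(355+(x-442)/3.5-.5,200+y/3.5-.5)
Q=ray(d,[g(476,205),g(625,172)],.025);print(Q,np.linalg.norm(Q[1]-Q[0]),Q.mean(0))
v=Q[0]-Q[1];print(np.degrees(np.arctan2(v[1],v[0]))-90)
E
```

```text
205 [364 244] [408 262]
(array([ 0.4697, -0.3264]), array([ 0.4714, -0.3413], dtype=float32), 103.2, array([0.031, 0.142]))
[[ 0.4541154  -0.25919111  0.025     ]
 [ 0.48228904 -0.39352011  0.025     ]] 0.13725171683023735 [ 0.46820222 -0.32635561  0.025     ]
11.845293916053393
```

Emit:
carry_out --pt "0 0 -0.235 0.61 -0.31 0 -1" --pt "0 0 -0.235 0.61 -0.31 0 -1" --pt "0 0 -0.235 0.61 -0.31 0 -1" --pt "0 0 -0.235 0.61 -0.31 0 -1" --pt "0 0 -0.235 0.61 -0.31 0 -1"

```text
t: 0.6
tool_pos: [0.3199, -0.4612, 0.2307]
tool_rot: [-2.743, -1.528, -0.003]
contact_force: [-1.4, -1.1, -0.1]
opening: 0.0854
grip_force: 0.0
```

```bash
cat > go.py <<'E'
# go.py x y z yaw_deg : turn z & shift fractions from the present pose, tool kept vertical
import sys,numpy as np
from scipy.spatial.transform import Rotation as R
from station import get_obs
def go(x,y,z,psi):
    o=get_obs();r=R.from_rotvec(o['tool_rot']);p=np.array(o['tool_pos'])
    a=np.radians(psi);t=R.from_matrix(np.array([[np.cos(a),np.sin(a),0],[np.sin(a),-np.cos(a),0],[0,0,-1]]))
    m=r.as_matrix();print('t',round(o['t'],2),'p',p.round(4),'yaw',round(float(np.degrees(np.arctan2(m[1,0],m[0,0]))),2),'tilt',m[:2,2].round(4),'F',np.round(o['contact_force'],1),'open',round(o['opening'],4),'grip',round(float(o['grip_force']),1))
    print('turn',((r.inv()*t).as_rotvec()/np.pi).round(4),'shift',(r.inv().apply(np.array([x,y,z])-p)/.3).round(4))
if __name__=='__main__': go(*map(float,sys.argv[1:5]))
E
python3 go.py 0.469 -0.3264 0.17 102.5
```

```text
t 0.6 p [ 0.3199 -0.4612  0.2307] yaw 58.24 tilt [0.0008 0.0019] F [-1.4 -1.1 -0.1] open 0.0854 grip 0.0
turn [ 2.000e-04 -7.000e-04 -2.459e-01] shift [0.6432 0.186  0.2038]
```

Emit:
carry_out --pt "0 0 -0.246 0.643 0.186 0.2 -1" --pt "0 0 -0.246 0.643 0.186 0.2 -1" --pt "0 0 -0.246 0.643 0.186 0.2 -1" --pt "0 0 -0.246 0.643 0.186 0.2 -1" --pt "0 0 -0.246 0.643 0.186 0.2 -1"

```text
t: 1.1
tool_pos: [0.4689, -0.3276, 0.1684]
tool_rot: [-1.991, -2.424, -0.003]
contact_force: [-1.0, -0.8, -0.6]
opening: 0.0853
grip_force: 0.0
```

```bash
python3 - <<'E'
from station import *
import cv2,pickle
d={n:get_image(n) for n in("wrist","top")};pickle.dump(d,open('im1.pkl','wb'));cv2.imwrite('pics/w1.png',d['wrist']['img'])
w=d['wrist'];print((-w['R'].T@w['t']).round(3))
E
python3 go.py 0.469 -0.3264 0.17 102.5
```

```text
[ 0.452 -0.248  0.311]
t 1.2 p [ 0.4678 -0.3299  0.1696] yaw 100.73 tilt [-0.0021  0.002 ] F [ 0.6 -0.2 -0.1] open 0.0854 grip 0.0
turn [-0.0005 -0.0008 -0.0098] shift [ 0.0107  0.0061 -0.0012]
```

View pics/w1.png

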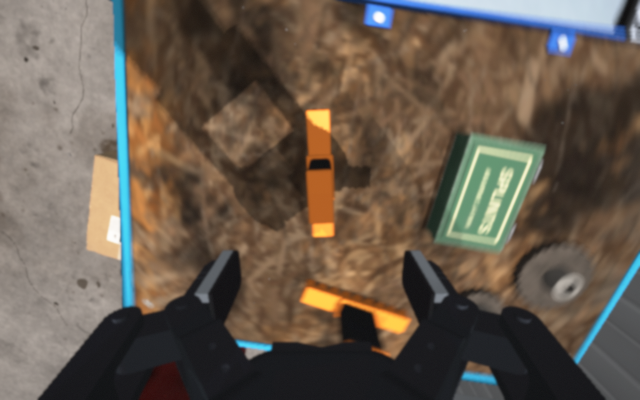

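The wrist view shows the rake vertical at column 319. Its head ends are at (318,110) and (322,237), and its cap is at (320,197). The look-alike is at (355,315).

```bash
python3 - <<'E'
from h import *;import pickle
d=pickle.load(open('im1.pkl','rb'))['wrist']
m=mask(d,(3,120,90),(28,255,255));m[:100]=0;m[245:]=0;m[:,:295]=0;m[:,345:]=0
for a,b in((108,130),(130,155),(172,220),(225,240)):
  p=np.argwhere(m[a:b])[:,::-1]+[0,a]; print(a,p.mean(0),p[:,0].min(),p[:,0].max(),p[:,1].min(),p[:,1].max())
E1=ray(d,[(318,109.5),(322,237.5)],.028);print(E1.round(4),np.linalg.norm(E1[0]-E1[1]),E1.mean(0));v=E1[0]-E1[1];print(np.degrees(np.arctan2(v[1],v[0])))
print('cap',ray(d,[(319.5,169),(321.5,223)],.086))
E
```

```text
108 [321.4295977  117.91091954] 304 344 108 129
130 [320.82577904 141.78611898] 306 344 130 154
172 [320.85216179 196.03556485] 306 343 172 219
225 [325.19341564 231.4526749 ] 306 344 225 239
[[ 0.4501 -0.2568  0.028 ]
 [ 0.4804 -0.3897  0.028 ]] 0.13635111237541556 [ 0.46525709 -0.32324603  0.028     ]
102.8726985890964
cap [[ 0.46049633 -0.30033992  0.086     ]
 [ 0.47143847 -0.34708927  0.086     ]]
```

```bash
python3 go.py 0.4665 -0.324 0.032 102.8
```

```text
t 1.2 p [ 0.4678 -0.3299  0.1696] yaw 100.73 tilt [-0.0021  0.002 ] F [ 0.6 -0.2 -0.1] open 0.0854 grip 0.0
turn [-0.0005 -0.0008 -0.0115] shift [1.900e-02 2.000e-04 4.588e-01]
```

Emit:
carry_out --pt "0 0 -0.008 0.019 0 0 -1" --pt "0 0 -0.008 0.019 0 0.15 -1" --pt "0 0 -0.008 0.019 0 0.28 -1" --pt "0 0 -0.008 0.019 0 0.3 -1" --pt "0 0 -0.008 0.019 0 0.3 -1"

```text
t: 1.7
tool_pos: [0.4649, -0.3265, 0.0806]
tool_rot: [-1.978, -2.437, -0.0]
contact_force: [-0.1, -0.6, -0.2]
opening: 0.0853
grip_force: 0.0
```

```bash
python3 go.py 0.4665 -0.324 0.032 102.8
```

```text
t 1.7 p [ 0.4649 -0.3265  0.0806] yaw 101.86 tilt [-0.002   0.0017] F [-0.1 -0.6 -0.2] open 0.0853 grip 0.0
turn [-0.0005 -0.0007 -0.0052] shift [0.0066 0.0071 0.1619]
```

Emit:
carry_out --pt "0 0 -0.004 0.006 0.005 0.08 -1" --pt "0 0 -0.004 0.006 0.005 0.16 -1" --pt "0 0 -0.004 0.006 0.005 0.16 -1" --pt "0 0 -0.004 0.006 0.005 0.16 1" --pt "0 0 -0.004 0.006 0.005 0.16 1" --force 100

```text
t: 2.2
tool_pos: [0.4688, -0.3259, 0.0362]
tool_rot: [1.959, 2.45, -0.001]
contact_force: [0.9, -0.7, 1.0]
opening: 0.0592
grip_force: 0.0
```

Emit:
carry_out --pt "0 0 0 0 0 0 1" --pt "0 0 0 0 0 0 1" --pt "0 0 0 0 0 0 1" --pt "0 0 0 0 0 0 1" --pt "0 0 0 0 0 0 1"

```text
t: 2.7
tool_pos: [0.468, -0.3249, 0.0345]
tool_rot: [1.961, 2.453, -0.0]
contact_force: [-1.1, 0.3, 6.1]
opening: 0.0212
grip_force: 98.6
```

```bash
python3 go.py 0.4665 -0.324 0.032 102.8
```

```text
t 2.7 p [ 0.468  -0.3249  0.0345] yaw 102.72 tilt [ 0.0012 -0.0012] F [-1.1  0.3  6.1] open 0.0212 grip 98.6
turn [ 0.0003  0.0005 -0.0004] shift [ 0.0041 -0.0041  0.0084]
```

Emit:
carry_out --pt "0 0 0 0 0 -0.03 1" --pt "0 0 0 0 0 -0.1 1" --pt "0 0 0 0 0 -0.18 1" --pt "0 0 0 0 0 -0.2 1" --pt "0 0 0 0 0 -0.2 1"

```text
t: 3.2
tool_pos: [0.4677, -0.3246, 0.0941]
tool_rot: [1.961, 2.452, -0.0]
contact_force: [-0.3, 0.3, -1.8]
opening: 0.0211
grip_force: 97.8
```

```bash
cat > tr.py <<'E'
# tr.py X Y Zteeth : target in tray frame (m)
import sys,numpy as np;from go import go
a=np.radians(3.25);X,Y,Z=map(float,sys.argv[1:4])
go(.581+X*np.cos(a)-Y*np.sin(a),-.0645+X*np.sin(a)+Y*np.cos(a),Z+.0345,93.25)
from station import get_obs
p=get_obs()['tool_pos']-np.array([.581,-.0645,0.0345]);print('tray pos now',round(p[0]*np.cos(a)+p[1]*np.sin(a),4),round(-p[0]*np.sin(a)+p[1]*np.cos(a),4),'teeth',round(p[2],4))
E
python3 tr.py -.13 0 .06
```

```text
t 3.2 p [ 0.4677 -0.3246  0.0941] yaw 102.72 tilt [ 0.0014 -0.0012] F [-0.3  0.3 -1.8] open 0.0211 grip 97.8
turn [0.0004 0.0004 0.0526] shift [ 0.8339  0.1318 -0.0024]
tray pos now -0.1278 -0.2533 teeth 0.0596
```

Emit:
carry_out --pt "0 0 0.0525 0.16 0.03 0 1" --pt "0 0 0.0525 0.834 0.132 0 1" --pt "0 0 0.0525 0.834 0.132 0 1" --pt "0 0 0.0525 0.834 0.132 0 1" --pt "0 0 0.0525 0.834 0.132 0 1"

```text
t: 3.7
tool_pos: [0.4494, -0.0738, 0.0913]
tool_rot: [-2.156, -2.281, 0.002]
contact_force: [0.8, 0.9, -1.1]
opening: 0.0206
grip_force: 98.0
```

Emit:
carry_out --pt "0 0 0 0 0 0 1" --pt "0 0 0 0 0 0 1"

```text
t: 3.9
tool_pos: [0.45, -0.0745, 0.0916]
tool_rot: [-2.152, -2.285, 0.002]
contact_force: [-0.3, 0.9, -1.9]
opening: 0.0208
grip_force: 98.0
```

```bash
python3 tr.py -.13 0 .008; python3 - <<'E'
from station import *
import cv2,pickle
d={n:get_image(n) for n in("wrist","top","side")};pickle.dump(d,open('im2.pkl','wb'))
im=d['top']['img'];a=cv2.resize(im[155:275,250:350],None,fx=3.7,fy=3.7,interpolation=cv2.INTER_CUBIC)
b=cv2.resize(d['wrist']['img'],(400,250));c=cv2.resize(d['side']['img'][170:270,230:430],(400,200))
import numpy as np
o=np.zeros((460,800,3),np.uint8);o[:444,:370]=a;o[:250,400:]=b;o[255:455,400:]=c;cv2.imwrite('pics/c2.png',o)
E
```

```text
t 3.9 p [ 0.45   -0.0745  0.0916] yaw 93.43 tilt [-0.0025  0.0005] F [-0.3  0.9 -1.9] open 0.0208 grip 98.0
turn [-0.0008 -0.0002  0.001 ] shift [0.0086 0.005  0.1637]
tray pos now -0.1314 -0.0026 teeth 0.0571
```

View pics/c2.png

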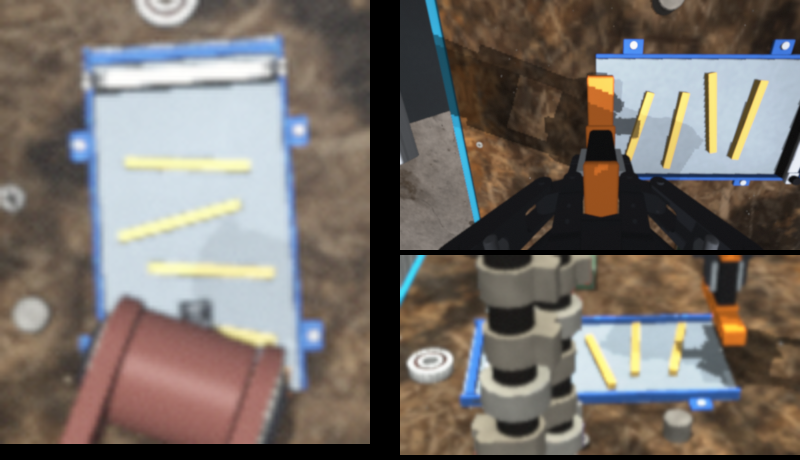

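The composite shows the rake held square behind the tray's open end, with all four bars ahead of it. I'll lower it to glide height.

Emit:
carry_out --pt "0 0 0.001 0.009 0.0 0.05 1" --pt "0 0 0.001 0.009 0 0.1 1" --pt "0 0 0.001 0.009 0 0.14 1" --pt "0 0 0.001 0.009 0 0.163 1" --pt "0 0 0.001 0.009 0 0.163 1"

```text
t: 4.55
tool_pos: [0.4501, -0.0736, 0.0431]
tool_rot: [-2.16, -2.277, 0.002]
contact_force: [0.2, 0.4, -2.8]
opening: 0.0209
grip_force: 98.1
```

Emit:
carry_out --pt "0 0 0 0 0 0 1" --pt "0 0 0 0 0 0 1"

```text
t: 4.75
tool_pos: [0.4518, -0.0737, 0.0452]
tool_rot: [2.16, 2.279, 0.001]
contact_force: [0.0, -1.4, -2.7]
opening: 0.021
grip_force: 98.1
```

```bash
python3 tr.py -.06 0 .007
```

```text
t 4.75 p [ 0.4518 -0.0737  0.0452] yaw 93.08 tilt [ 0.0015 -0.0005] F [ 0.  -1.4 -2.7] open 0.021 grip 98.1
turn [ 0.0005  0.0002 -0.001 ] shift [0.0068 0.2318 0.0127]
tray pos now -0.1296 -0.0018 teeth 0.0107
```

Emit:
carry_out --pt "0 0 0 0.003 0 0.006 1" --pt "0 0 0 0.005 0.0 0.012 1" --pt "0 0 0 0.005 0.02 0.012 1" --pt "0 0 0 0.005 0.04 0.012 1" --pt "0 0 0 0.005 0.06 0.012 1"

```text
t: 5.25
tool_pos: [0.4697, -0.0709, 0.041]
tool_rot: [2.16, 2.28, 0.0]
contact_force: [1.2, -0.3, -2.9]
opening: 0.0207
grip_force: 98.1
```

Emit:
carry_out --pt "0 0 0 0 0.02 0 1" --pt "0 0 0 0 0.04 0 1" --pt "0 0 0 0 0.06 0 1" --pt "0 0 0 0 0.08 0 1" --pt "0 0 0 0 0.1 0 1"

```text
t: 5.75
tool_pos: [0.4993, -0.0692, 0.0407]
tool_rot: [-2.161, -2.28, 0.0]
contact_force: [-1.3, -0.3, -2.3]
opening: 0.0207
grip_force: 98.0
```

Emit:
carry_out --pt "0 0 0 0 0.02 0 1" --pt "0 0 0 0 0.04 0 1" --pt "0 0 0 0 0.06 0 1" --pt "0 0 0 0 0.08 0 1" --pt "0 0 0 0 0.1 0 1"

```text
t: 6.25
tool_pos: [0.5292, -0.0676, 0.0407]
tool_rot: [-2.161, -2.28, 0.001]
contact_force: [-2.0, 0.5, -1.7]
opening: 0.021
grip_force: 98.0
```

```bash
python3 tr.py 0 0 .007; python3 - <<'E'
from station import *
import cv2
w=get_image("wrist")['img'];cv2.imwrite('pics/w3.png',w)
E
```

```text
t 6.25 p [ 0.5292 -0.0676  0.0407] yaw 93.09 tilt [-0.0005  0.    ] F [-2.   0.5 -1.7] open 0.021 grip 98.0
turn [-0.0002 -0.     -0.0009] shift [ 0.0009  0.1731 -0.0028]
tray pos now -0.0519 -0.0001 teeth 0.0062
```

View pics/w3.png

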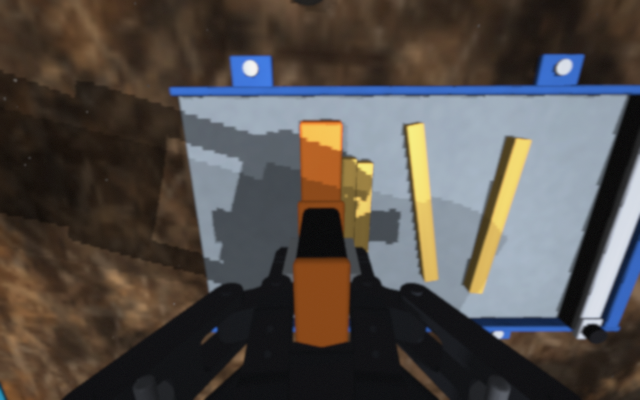

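The wrist view shows two bars gathered against the rake at (350,200) and (368,205). Two more are ahead at (420,200) and (497,215), and the crossbar face runs (632,100)–(562,318). The sweep continues.

Emit:
carry_out --pt "0 0 0 0 0.02 0 1" --pt "0 0 0 0 0.04 0 1" --pt "0 0 0 0 0.06 0 1" --pt "0 0 0 0 0.08 0 1" --pt "0 0 0 0 0.1 0 1"

```text
t: 6.8
tool_pos: [0.5592, -0.0659, 0.0407]
tool_rot: [-2.16, -2.28, 0.0]
contact_force: [-1.4, -0.3, -2.4]
opening: 0.0211
grip_force: 98.1
```

Emit:
carry_out --pt "0 0 0 0 0.02 0 1" --pt "0 0 0 0 0.04 0 1" --pt "0 0 0 0 0.06 0 1" --pt "0 0 0 0 0.08 0 1" --pt "0 0 0 0 0.1 0 1"

```text
t: 7.3
tool_pos: [0.5892, -0.0643, 0.0407]
tool_rot: [-2.161, -2.28, 0.0]
contact_force: [-1.7, 0.1, -2.4]
opening: 0.0213
grip_force: 98.1
```

Emit:
carry_out --pt "0 0 0 0 0.02 0 1" --pt "0 0 0 0 0.04 0 1" --pt "0 0 0 0 0.06 0 1" --pt "0 0 0 0 0.07 0 1" --pt "0 0 0 0 0.08 0 1"

```text
t: 7.8
tool_pos: [0.6129, -0.0631, 0.0408]
tool_rot: [-2.161, -2.28, 0.001]
contact_force: [-2.8, 0.0, -1.8]
opening: 0.021
grip_force: 98.2
```

```bash
python3 tr.py 0.08 0 .007; python3 - <<'E'
from station import *
from h import *
w=get_image("wrist");cv2.imwrite('pics/w4.png',w['img'])
E
```

```text
t 7.8 p [ 0.6129 -0.0631  0.0408] yaw 93.09 tilt [-0.0005 -0.    ] F [-2.8  0.  -1.8] open 0.021 grip 98.2
turn [-0.0002 -0.     -0.0009] shift [ 0.0018  0.1602 -0.0023]
tray pos now 0.0319 -0.0004 teeth 0.0063
```

View pics/w4.png

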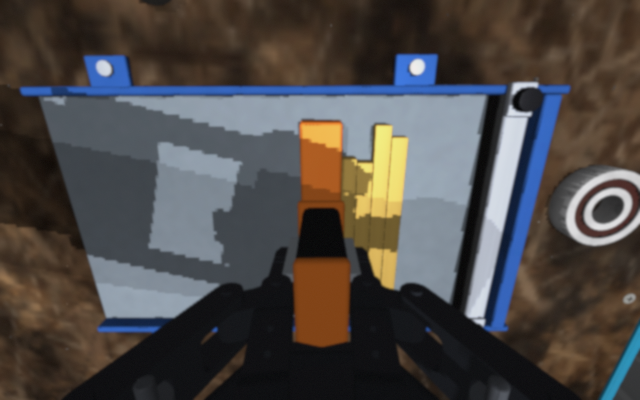

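```bash
python3 - <<'E'
from station import *
from h import *
w=get_image("wrist");im=w['img']
a=np.radians(3.25)
def T(P): p=P[:,:2]-[.581,-.0645];return np.c_[p[:,0]*np.cos(a)+p[:,1]*np.sin(a),-p[:,0]*np.sin(a)+p[:,1]*np.cos(a)].round(4).tolist()
for r in(150,200,250): print(r,cv2.cvtColor(im,cv2.COLOR_BGR2GRAY)[r,395:520:2].tolist())
print('bar',T(ray(w,[(408,145),(402,200)],.014)),'face at floor?',T(ray(w,[(487,110),(470,210)],.004)),'face top near',T(ray(w,[(487,110),(470,210)],.02)),'white edge',T(ray(w,[(504,110),(488,210)],.02)))
E
```

```text
150 [222, 222, 221, 219, 217, 213, 179, 164, 165, 165, 165, 166, 165, 165, 164, 163, 163, 163, 163, 161, 161, 160, 160, 160, 159, 159, 159, 159, 161, 162, 163, 162, 162, 163, 163, 163, 163, 162, 162, 156, 111, 50, 14, 11, 11, 14, 19, 33, 38, 50, 98, 165, 217, 220, 220, 218, 217, 215, 215, 216, 216, 199, 104]
200 [213, 212, 209, 194, 154, 148, 147, 146, 146, 147, 147, 145, 143, 143, 143, 143, 142, 142, 142, 142, 142, 141, 141, 140, 142, 155, 159, 159, 159, 159, 161, 163, 163, 163, 162, 152, 99, 35, 11, 11, 10, 14, 30, 40, 45, 97, 165, 214, 218, 219, 218, 217, 217, 216, 215, 213, 160, 52, 28, 29, 31, 41, 74]
250 [96, 123, 143, 144, 145, 146, 146, 145, 145, 144, 143, 143, 143, 143, 142, 143, 142, 143, 141, 140, 140, 140, 141, 142, 141, 142, 141, 142, 143, 143, 142, 114, 58, 17, 9, 7, 10, 18, 31, 38, 72, 133, 183, 189, 190, 189, 189, 190, 189, 186, 172, 89, 28, 25, 24, 34, 65, 90, 96, 96, 97, 96, 94]
bar [[0.0832, 0.0552], [0.0827, 0.0203]] face at floor? [[0.1323, 0.0748], [0.1328, 0.0093]] face top near [[0.1233, 0.0754], [0.1238, 0.0157]] white edge [[0.1327, 0.0753], [0.135, 0.0157]]
```

Emit:
carry_out --pt "0 0 0 0 0.02 0 1" --pt "0 0 0 0 0.04 0 1" --pt "0 0 0 0 0.06 0 1" --pt "0 0 0 0 0.08 0 1" --pt "0 0 0 0 0.1 0 1"

```text
t: 8.4
tool_pos: [0.6432, -0.0614, 0.0407]
tool_rot: [-2.161, -2.28, 0.0]
contact_force: [-2.0, 0.4, -2.9]
opening: 0.0211
grip_force: 98.5
```

Emit:
carry_out --pt "0 0 0 0 0.008 0 1" --pt "0 0 0 0 0.016 0 1" --pt "0 0 0 0 0.023 0 1" --pt "0 0 0 0 0.03 0 1" --pt "0 0 0 0 0.03 0 1"

```text
t: 8.9
tool_pos: [0.6521, -0.061, 0.0409]
tool_rot: [2.16, 2.28, 0.001]
contact_force: [-0.8, 0.4, -3.0]
opening: 0.0206
grip_force: 98.3
```

```bash
python3 tr.py 0.08 0 .007
```

```text
t 8.9 p [ 0.6521 -0.061   0.0409] yaw 93.09 tilt [ 0.0009 -0.    ] F [-0.8  0.4 -3. ] open 0.0206 grip 98.3
turn [ 0.0003  0.     -0.0009] shift [ 0.0018  0.0294 -0.002 ]
tray pos now 0.0712 -0.0005 teeth 0.0064
```

Emit:
carry_out --pt "0 0 0 0 0.003 0 1" --pt "0 0 0 0 0.007 0 1" --pt "0 0 0 0 0.01 0 1" --pt "0 0 0 0 0.013 0 1"

```text
t: 9.3
tool_pos: [0.6556, -0.0608, 0.0409]
tool_rot: [-2.161, -2.28, 0.0]
contact_force: [-2.6, 0.3, -0.9]
opening: 0.021
grip_force: 98.4
```

Emit:
carry_out --pt "0 0 0 0 0.0015 0 1" --pt "0 0 0 0 0.003 0 1"

```text
t: 9.5
tool_pos: [0.6565, -0.0607, 0.0408]
tool_rot: [-2.161, -2.28, 0.0]
contact_force: [-2.3, 0.2, -1.0]
opening: 0.0208
grip_force: 98.5
```

Emit:
carry_out --pt "0 0 0 0 0.0015 0 1" --pt "0 0 0 0 0.003 0 1"

```text
t: 9.7
tool_pos: [0.6574, -0.0607, 0.0408]
tool_rot: [-2.161, -2.281, 0.0]
contact_force: [-2.6, -0.0, -0.6]
opening: 0.0209
grip_force: 98.5
```

Emit:
carry_out --pt "0 0 0 0 0.0015 0 1" --pt "0 0 0 0 0.003 0 1"

```text
t: 9.9
tool_pos: [0.6583, -0.0606, 0.0408]
tool_rot: [-2.161, -2.28, 0.0]
contact_force: [-1.6, -0.6, -1.3]
opening: 0.0206
grip_force: 98.4
```

Emit:
carry_out --pt "0 0 0 0 0.0015 0 1" --pt "0 0 0 0 0.003 0 1"

```text
t: 10.1
tool_pos: [0.6592, -0.0606, 0.0408]
tool_rot: [-2.161, -2.281, 0.0]
contact_force: [-2.9, -0.6, -1.1]
opening: 0.021
grip_force: 98.5
```

Emit:
carry_out --pt "0 0 0 0 0.0015 0 1" --pt "0 0 0 0 0.003 0 1"

```text
t: 10.3
tool_pos: [0.6601, -0.0605, 0.0408]
tool_rot: [-2.161, -2.28, 0.0]
contact_force: [-3.9, -0.1, -0.5]
opening: 0.0209
grip_force: 98.5
```

Emit:
carry_out --pt "0 0 0 0 0.0015 0 1" --pt "0 0 0 0 0.003 0 1"

```text
t: 10.5
tool_pos: [0.6603, -0.0605, 0.0406]
tool_rot: [-2.16, -2.28, 0.002]
contact_force: [-4.9, -0.9, 0.3]
opening: 0.0209
grip_force: 98.6
```

Contact is building, so I'll use smaller steps.

Emit:
carry_out --pt "0 0 0 0 0.0015 0 1" --pt "0 0 0 0 0.003 0 1"

```text
t: 10.7
tool_pos: [0.6604, -0.0605, 0.0402]
tool_rot: [-2.158, -2.279, 0.005]
contact_force: [-7.4, -1.0, 0.7]
opening: 0.0208
grip_force: 98.6
```

Emit:
carry_out --pt "0 0 0 0 0.0015 0 1" --pt "0 0 0 0 0.003 0 1"

```text
t: 10.9
tool_pos: [0.6605, -0.0605, 0.04]
tool_rot: [-2.157, -2.278, 0.007]
contact_force: [-9.8, -1.9, 1.8]
opening: 0.021
grip_force: 98.8
```

Emit:
carry_out --pt "0 0 0 0 0.0015 0 1" --pt "0 0 0 0 0.003 0 1"

```text
t: 11.1
tool_pos: [0.6606, -0.0605, 0.0397]
tool_rot: [-2.156, -2.277, 0.009]
contact_force: [-12.2, -0.6, 2.4]
opening: 0.021
grip_force: 98.9
```

Emit:
carry_out --pt "0 0 0 0 0.002 0 1" --pt "0 0 0 0 0.004 0 1" --pt "0 0 0 0 0.004 0 1" --pt "0 0 0 0 0.004 0 1" --pt "0 0 0 0 0.004 0 1"

```text
t: 11.6
tool_pos: [0.6607, -0.0605, 0.0394]
tool_rot: [-2.155, -2.275, 0.012]
contact_force: [-14.1, -1.6, 3.7]
opening: 0.021
grip_force: 99.0
```

Emit:
carry_out --pt "0 0 0 0 0 0 1" --pt "0 0 0 0 0 0 1" --pt "0 0 0 0 0 0 1"

```text
t: 11.9
tool_pos: [0.6607, -0.0604, 0.0394]
tool_rot: [-2.154, -2.275, 0.012]
contact_force: [-13.8, -1.6, 4.1]
opening: 0.0208
grip_force: 99.0
```

```bash
python3 tr.py 0.02 0 .007; python3 - <<'E'
from station import *
from h import *
w=get_image("wrist");s=get_image("side")
o=np.zeros((600,640,3),np.uint8);o[:400]=w['img'];o[400:]=cv2.resize(s['img'][170:270,230:430],(400,200)) if 0 else 0
o[400:,:400]=cv2.resize(s['img'][170:270,230:430],(400,200));cv2.imwrite('pics/w5.png',o)
E
```

```text
t 11.9 p [ 0.6607 -0.0604  0.0394] yaw 93.13 tilt [-0.0111 -0.0001] F [-13.8  -1.6   4.1] open 0.0208 grip 99.0
turn [-0.0035 -0.0002 -0.0007] shift [ 0.0011 -0.1994 -0.0048]
tray pos now 0.0798 -0.0005 teeth 0.0049
```

View pics/w5.png

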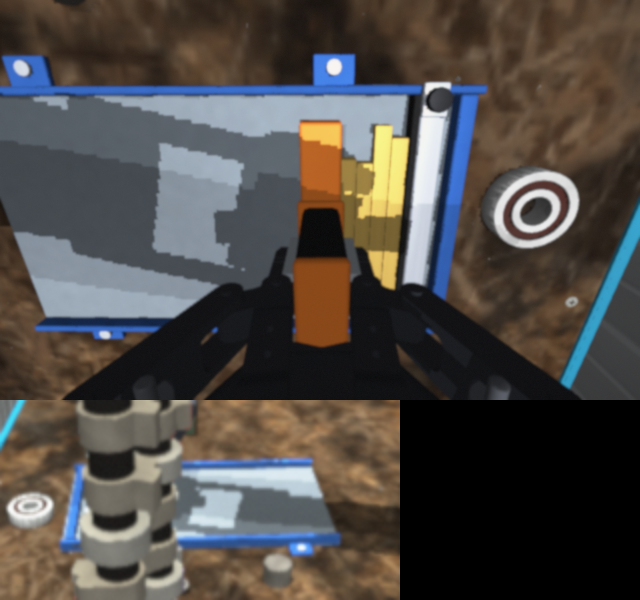

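The pack of four bars (columns 342–408) lies flush against the crossbar face at column 408. I'll add a touch more push, hold it, then back off.

Emit:
carry_out --pt "0 0 0 0 0.0015 0 1" --pt "0 0 0 0 0.0015 0 1" --pt "0 0 0 0 0.0015 0 1" --pt "0 0 0 0 0.0015 0 1" --pt "0 0 0 0 0.0015 0 1"

```text
t: 12.5
tool_pos: [0.6607, -0.0605, 0.0394]
tool_rot: [-2.154, -2.275, 0.013]
contact_force: [-15.1, -1.6, 4.8]
opening: 0.0212
grip_force: 99.2
```

Emit:
carry_out --pt "0 0 0 0 -0.006 0 1" --pt "0 0 0 0 -0.012 0 1" --pt "0 0 0 0 -0.025 0 1" --pt "0 0 0 0 -0.05 0 1" --pt "0 0 0 0 -0.08 0 1"

```text
t: 13.0
tool_pos: [0.6418, -0.0616, 0.0415]
tool_rot: [2.16, 2.279, 0.002]
contact_force: [-0.4, -0.1, -2.5]
opening: 0.0208
grip_force: 98.7
```

Emit:
carry_out --pt "0 0 0 0 -0.03 -0.02 1" --pt "0 0 0 0 -0.06 -0.06 1" --pt "0 0 0 0 -0.09 -0.12 1" --pt "0 0 0 0 -0.1 -0.2 1" --pt "0 0 0 0 -0.1 -0.2 1"

```text
t: 13.5
tool_pos: [0.6136, -0.0638, 0.1056]
tool_rot: [2.156, 2.275, 0.007]
contact_force: [1.5, 0.1, -1.6]
opening: 0.0209
grip_force: 98.9
```

```bash
python3 go.py 0.467 -0.29 0.095 96; python3 - <<'E'
from station import *
from h import *
w=get_image("wrist");cv2.imwrite('pics/w6.png',w['img'])
E
```

```text
t 13.5 p [ 0.6136 -0.0638  0.1056] yaw 93.07 tilt [ 0.0085 -0.0018] F [ 1.5  0.1 -1.6] open 0.0209 grip 98.9
turn [ 0.0027  0.0008 -0.0163] shift [-0.7266 -0.5288  0.0327]
```

View pics/w6.png

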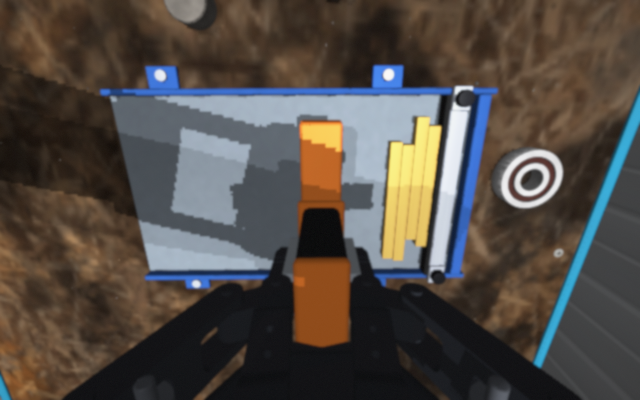

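The pack stays tight and parallel beside the crossbar (columns 385–440). Next I carry the rake to the bench on the right.

Emit:
carry_out --pt "0 0 0 -0.1 -0.1 0 1" --pt "0 0 -0.015 -0.72 -0.53 0.03 1" --pt "0 0 -0.015 -0.72 -0.53 0.03 1" --pt "0 0 -0.015 -0.72 -0.53 0.03 1" --pt "0 0 -0.015 -0.72 -0.53 0.03 1"

```text
t: 14.05
tool_pos: [0.4764, -0.2657, 0.0914]
tool_rot: [-2.105, -2.33, 0.0]
contact_force: [0.5, -1.2, -2.9]
opening: 0.0207
grip_force: 99.0
```

Emit:
carry_out --pt "0 0 0 -0.2 -0.15 0 1" --pt "0 0 0 -0.2 -0.15 0 1" --pt "0 0 0 -0.2 -0.15 0 1"

```text
t: 14.35
tool_pos: [0.4373, -0.3314, 0.0917]
tool_rot: [-2.111, -2.325, 0.001]
contact_force: [0.8, 0.4, -1.9]
opening: 0.0211
grip_force: 98.9
```

```bash
python3 go.py 0.467 -0.29 0.04 96
```

```text
t 14.35 p [ 0.4373 -0.3314  0.0917] yaw 95.52 tilt [-0.0013  0.0002] F [ 0.8  0.4 -1.9] open 0.0211 grip 98.9
turn [-0.0004 -0.0001 -0.0027] shift [0.1277 0.1121 0.1721]
```

Emit:
carry_out --pt "0 0 0 0 0 0.05 1" --pt "0 0 0 0 0 0.1 1" --pt "0 0 0 0 0 0.14 1" --pt "0 0 0 0 0 0.17 1" --pt "0 0 0 0 0 0.17 1"

```text
t: 14.85
tool_pos: [0.4385, -0.3272, 0.0392]
tool_rot: [-2.102, -2.329, -0.0]
contact_force: [-1.3, 0.4, -2.3]
opening: 0.0209
grip_force: 98.9
```

Emit:
carry_out --pt "0 0 0 0 0 0.003 1" --pt "0 0 0 0 0 0.007 1" --pt "0 0 0 0 0 0.01 1" --pt "0 0 0 0 0 0.01 1"

```text
t: 15.25
tool_pos: [0.4397, -0.3293, 0.0393]
tool_rot: [2.106, 2.33, -0.0]
contact_force: [0.1, 0.5, -2.2]
opening: 0.0207
grip_force: 98.9
```

Emit:
carry_out --pt "0 0 0 0 0 0.0035 1" --pt "0 0 0 0 0 0.007 1" --pt "0 0 0 0 0 0.007 1"

```text
t: 15.55
tool_pos: [0.4393, -0.329, 0.0366]
tool_rot: [-2.106, -2.331, -0.0]
contact_force: [0.1, 0.0, -2.3]
opening: 0.0209
grip_force: 98.9
```

Emit:
carry_out --pt "0 0 0 0 0 0.0025 1" --pt "0 0 0 0 0 0.005 1" --pt "0 0 0 0 0 0.005 1"

```text
t: 15.85
tool_pos: [0.4394, -0.329, 0.0351]
tool_rot: [-2.106, -2.331, -0.0]
contact_force: [-0.8, 0.4, -2.9]
opening: 0.0209
grip_force: 98.9
```

Emit:
carry_out --pt "0 0 0 0 0 0.002 1" --pt "0 0 0 0 0 0.004 1" --pt "0 0 0 0 0 0.004 1"

```text
t: 16.15
tool_pos: [0.4396, -0.3292, 0.0346]
tool_rot: [2.106, 2.331, -0.0]
contact_force: [-0.9, 1.5, 1.3]
opening: 0.0213
grip_force: 99.7
```

Emit:
carry_out --pt "0 0 0 0 0 0.002 1" --pt "0 0 0 0 0 0.003 1" --pt "0 0 0 0 0 0.003 1"

```text
t: 16.45
tool_pos: [0.4398, -0.3294, 0.0345]
tool_rot: [2.106, 2.331, -0.0]
contact_force: [-3.1, 4.0, 7.9]
opening: 0.0208
grip_force: 100.4
```

Emit:
carry_out --pt "0 0 0 0 0 -0.003 1" --pt "0 0 0 0 0 -0.003 -1" --pt "0 0 0 0 0 -0.003 -1" --pt "0 0 0 0 0 -0.003 -1" --pt "0 0 0 0 0 -0.003 -1"

```text
t: 16.95
tool_pos: [0.4395, -0.3291, 0.034]
tool_rot: [2.106, 2.331, -0.0]
contact_force: [-0.6, -0.1, -0.3]
opening: 0.0777
grip_force: 0.0
```

Emit:
carry_out --pt "0 0 0 0 0 0 -1" --pt "0 0 0 0 0 0 -1" --pt "0 0 0 0 0 0 -1" --pt "0 0 0 0 0 0 -1"

```text
t: 17.35
tool_pos: [0.4395, -0.3291, 0.034]
tool_rot: [2.106, 2.331, -0.0]
contact_force: [-0.3, -0.5, 0.6]
opening: 0.0854
grip_force: 0.0
```

Emit:
carry_out --pt "0 0 0 0 0 -0.05 -1" --pt "0 0 0 0 0 -0.12 -1" --pt "0 0 0 0 0 -0.25 -1" --pt "0 0 0 0 0 -0.4 -1" --pt "0 0 0 0 0 -0.5 -1"

```text
t: 17.85
tool_pos: [0.4404, -0.3299, 0.189]
tool_rot: [2.103, 2.327, -0.0]
contact_force: [0.4, 0.2, 0.6]
opening: 0.0853
grip_force: 0.0
```

Emit:
carry_out --pt "0 0 0 0 0 0 -1" --pt "0 0 0 0 0 0 -1"

```text
t: 18.05
tool_pos: [0.4399, -0.3295, 0.186]
tool_rot: [2.104, 2.329, -0.0]
contact_force: [-0.0, 0.6, 0.1]
opening: 0.0847
grip_force: 0.0
```

```bash
python3 - <<'E'
from station import *
from h import *
w=get_image("wrist")['img'];s=get_image("side")['img'];t=get_image("top")['img']
o=np.zeros((520,800,3),np.uint8);o[:250,:400]=cv2.resize(w,(400,250));o[:250,400:]=cv2.resize(s[120:260,230:454],(400,250));o[255:515,:400]=cv2.resize(t[140:270,240:440],(400,260));cv2.imwrite('pics/f.png',o)
o=get_obs();print(o['t'],o['tool_pos'],o['opening'],o['contact_force'])
E
```

```text
18.2 [ 0.43865802 -0.32829451  0.18234412] 0.08567244028298898 [ 0.6170921  -0.03945373  0.61031584]
```

View pics/f.png

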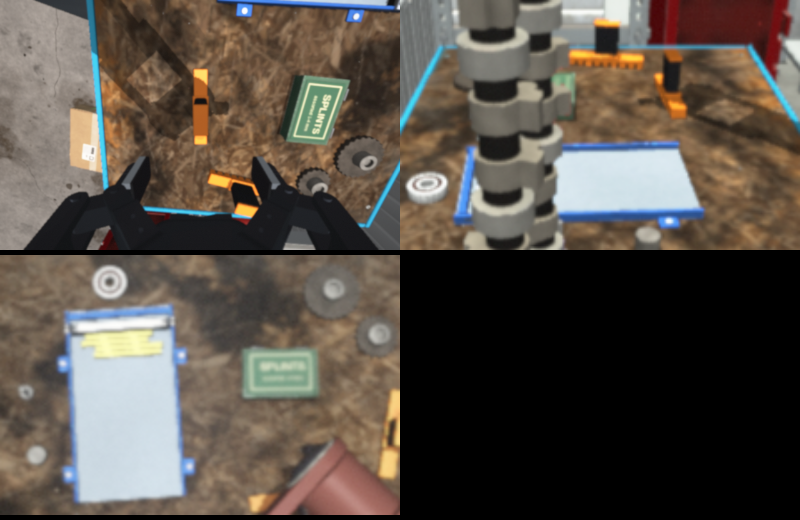

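The rake stands upright on the bench, the pack is tight at the crossbar, and the bystanders haven't moved. Handing in.

```bash
python3 -c "
from station import *
print(finish_job())"
```

```text
the job is handed in; nothing more can be done
None
```

The job is handed in, with no verdict returned: the four bars are packed flat and parallel against the crossbar after a push of about 15 N at the wrist for half a second, the rake is standing on the bench right of the tray, and the bearing, bolt and tappet look unmoved in the final image.

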